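# Lean the blue gel cassette on the viewing panel

## Task

Take the blue gel cassette out of the grey rack and lean it, same way up, against the sloped white face of the viewing panel, with its bottom edge on the ledge behind the front lip, roughly centred and square to the panel. Let go so that it stays leaning there on its own, and leave the red and yellow cassettes standing in the rack.

Things in the scene. Friction and masses are not known exactly. Their poses are not given: they have to be found in the camera images.
- blue_cassette: Rigid slab, blue frame, pale window: 12 mm thick (x), 96 wide (y), 130 tall (z), 100 to 200 g, both faces alike. Origin at its centre, 65 mm below the top edge. Starts upright (z up, x within 25 degrees of world +x) in one of three slots of a fixed grey rack, its upper 90 mm free. Grip it by the top edge, across the 12 mm, and pull straight up out of the slot.
- red_cassette: Bystander: same slab, red frame, origin at its centre, upright in another slot. The rack's three slots are 75 mm apart in a row along the slabs' x (63 mm of free space between neighbouring slabs); each is 15 mm wide and 100 mm long, floor 8 mm and walls 48 mm above the table.
- yellow_cassette: Bystander: same slab, yellow frame, origin at its centre, upright in the remaining slot of the rack.
- view_panel: Fixed; 170 mm wide (y). White face looks along +x (away from robot), leans 20 deg back to -x, 80 mm up the slope (top edge x -27, z 87 mm), 12 mm thick. Ledge at z 12; lip's inner side at x 28, lip top z 22. Origin: on table, mid-width, below the line where face meets ledge; z up. A cassette flush on face and ledge has its centre at x -17, y 0, z 75 mm, its z tilted 20 deg to -x.
Things that resemble listed ones, but are neither listed nor needed, are in the scene too. Leave any orange look-alike of the view_panel alone.

How it is judged:
By the outcome, as a careful person would: the job done as asked, in the order asked, and still so for the second after the job is handed in, with the robot touching nothing.
It also fails if it takes over 38 s, if anything falls off the work surface, if the arm or the gripper's body presses on something with over 40 N, if the wrist force passes 120 N, or if a joint passes its speed limit or range.

## Robot

A 6-joint arm with a two-finger parallel gripper is mounted at the origin on the work surface. World frame = base frame: x ahead of the robot, y to its left, z up, the work surface at z = 0. Lengths are in m, angles in rad, forces in N, time in s.
With the tool pointing down it reaches from about 0.375 to 0.9 m from the base axis. Payload 3.1 kg.
Tool frame: the origin (TCP) lies between the finger pads; the fingertips stand 19 mm ahead of it and the grasp point (between the pads) is the TCP (bot.tip_reach is the distance from the TCP to the fingertips, in m); z points along the fingers, y is the direction in which the jaws open and shut (so a half turn about z gives the same grasp; the last joint's range is limited). The gripper opens to 85 mm and grips with 20 to 120 N. Pads are 22 mm wide; open, the fingers measure 114 mm over their backs; the gripper's body (76 mm by 85 mm) begins 54 mm behind the grasp point. The pads swing forward as they close: fully open they stand 13 mm farther back than shut.
Start: joints at [-1.448, 0.527, 1.433, -0, 1.181, -0.178], TCP at [0.185, -0.597, 0.25] pointing down, gripper open.
Joint ranges: [-3.08, 3.08], [-0.75, 2.2], [0.22, 2.44], [-1.43, 4.57], [0, 2.65], [-2.85, 2.85]. Speed limits (rad/s): [2.79, 2.79, 3.14, 3.14, 3.14, 3.14].

## Interface

Orientations are given as a rotation vector (axis times angle).
In Python, from bench import telemetry, capture, ticket, bot gives the robot as it stands. The module is installed in compiled form; this text tells all that it offers.
- The arm moves only by the shell command python3 -m pendant 'ROWS' [FORCE]. ROWS is JSON, a list of rows, each a list of 7 numbers: the turn, a rotation vector about the tool's x, y, z in rad, then the shift along the tool's x, y, z in m, then the closure, from 0 (fully open) to 1 (shut). A call has 1 to 20 rows; each row shifts and turns the pose as measured when the row begins, along the tool's axes as they then stand; what a row does not reach is not made up. A row lasts 1/10 s, in which the tool goes at most 50 mm and 8.59 degrees, less where a joint would pass 70% of its speed; a pose out of reach is approached as far as the arm can. A call with a gripper value outside its range is refused whole. The fingers move at their own pace and stop on an object; FORCE is the grip in N (left out, the last holds). Time passes only in rows, so rows that do not move let the fingers close. It gives the time, the measured TCP pose, the force and the opening at its end, in the units of the state.
- telemetry.state(): the state, without advancing time (a new reading comes with each control period).
- capture(name): name is "scene" or "top" or "wrist"; returns a dict with "pixels" (420x560x3 uint8, red, green, blue), "z_map" (420x560 float32, m along the optical axis (not along the pixel's ray), 0 where there is no reading), "camera_matrix" (3x3 intrinsics, pixels), "world_from_camera" (4x4, takes a point from camera to world coordinates). Camera axes: x right, y up, looking along -z (the intrinsics and any distortion apply to the point x, -y, -z); pixel columns grow to the right and rows downward; lengths in m; the calibration is good to about 2 mm. A picture is of the moment at which its call begins.
- ticket.hand_in(): hands the job in, once; it reports no verdict.
The state is a dict: "time_s": time; "joint_positions": joint angles; "joint_vel": joint speeds; "joint_torque": joint torques, N m; "position": TCP position; "tool_rot": TCP orientation; "wrist_force": force on the tool from outside, world axes, zero at the start; "moment": the same for the moment, N m; "grip_width": finger opening in m.
Only numpy, scipy, OpenCV 4.12 (cv2) and the standard library are available. Lean on these libraries where they do the work, as an engineer would, in place of code of your own. Each camera call takes 0.05 s, during which the arm holds its last target.

## Working session

There is one attempt and no reset: what is moved stays moved. The work goes in short steps, Python scripts to look and compute and a shell command to move; the robot and the scene stay as the last step left them, time stands still between calls to the robot, and variables do not carry over. Pictures are saved under pics/ and viewed, and the job is handed in when it is done.

```bash
mkdir -p pics; python3 - <<'E'
from bench import telemetry,capture,bot
import cv2,numpy as np
s=telemetry.state();print({k:np.round(v,3).tolist() for k,v in s.items()})
for n in("scene","top","wrist"):
    c=capture(n);cv2.imwrite(f"pics/{n}0.png",c["pixels"][:,:,::-1]);np.savez(f"{n}0.npz",**c)
    print(n,np.round(c["camera_matrix"],1).tolist(),np.round(c["world_from_camera"],3).tolist())
E
```

```text
{'time_s': 0.0, 'joint_positions': [-1.449, 0.528, 1.434, -0.0, 1.181, -0.178], 'joint_vel': [0.002, -0.001, 0.001, -0.001, 0.0, 0.001], 'joint_torque': [0.002, -44.235, -17.803, -0.0, 0.008, 0.0], 'position': [0.185, -0.596, 0.249], 'tool_rot': [-3.104, -0.47, -0.0], 'wrist_force': [0.044, 0.487, -0.173], 'moment': [0.054, 0.042, 0.011], 'grip_width': 0.085}
scene [[495.5, 0.0, 277.9], [0.0, 495.5, 209.8], [0.0, 0.0, 1.0]] [[-0.503, -0.561, 0.658, 1.264], [0.864, -0.307, 0.398, 0.378], [-0.021, 0.769, 0.639, 0.774], [0.0, 0.0, 0.0, 1.0]]
top [[460.0, 0.0, 277.0], [0.0, 460.0, 214.0], [0.0, 0.0, 1.0]] [[-0.012, 0.996, -0.09, 0.446], [-1.0, -0.014, -0.022, -0.095], [-0.023, 0.089, 0.996, 1.089], [0.0, 0.0, 0.0, 1.0]]
wrist [[346.3, 0.0, 285.7], [0.0, 346.3, 218.1], [0.0, 0.0, 1.0]] [[0.295, 0.907, 0.3, 0.263], [-0.955, 0.28, 0.092, -0.574], [-0.001, -0.314, 0.949, 0.373], [0.0, 0.0, 0.0, 1.0]]
```

```bash
ls .
```

```text
pics
scene0.npz
top0.npz
wrist0.npz
```

View pics/scene0.png

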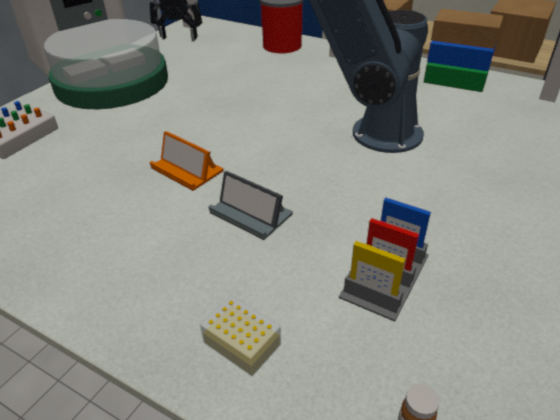

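View pics/top0.png

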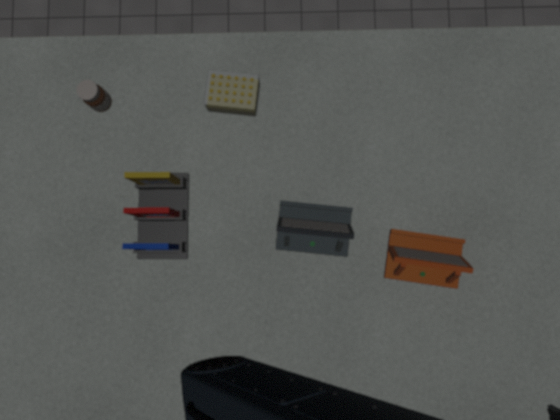

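The scene view shows the blue cassette at (404,222), red at (391,247) and yellow at (376,272) in the grey rack. There are two panels: orange at (187,160) is the look-alike to leave alone, and dark grey with a white face at (250,203) fits view_panel. In the top view, blue is at (150,246) and the grey panel at (314,228). I'll enlarge crops and measure both.

```bash
cat > h.py <<'E'
import numpy as np
def cloud(c):
    z=c["z_map"];K=c["camera_matrix"];T=c["world_from_camera"]
    v,u=np.mgrid[:z.shape[0],:z.shape[1]]
    p=np.stack([(u-K[0,2])/K[0,0]*z,-(v-K[1,2])/K[1,1]*z,-z],-1)
    w=p@T[:3,:3].T+T[:3,3]; w[z==0]=np.nan
    return w
E
python3 - <<'E'
import numpy as np,cv2
from h import *
s=dict(np.load("scene0.npz"));t=dict(np.load("top0.npz"))
for n,c in(("scene",s),("top",t)):
    w=cloud(c);px=c["pixels"].astype(int);r,g,b=px[...,0],px[...,1],px[...,2]
    m=(b>r+40)&(b>g+30)
    ok=m&(w[...,2]>.03)&(w[...,2]<.2)&(w[...,0]>.2)&(w[...,0]<.8)
    q=w[ok];print(n,"blue",len(q))
    if len(q):
        print(" range",np.nanpercentile(q,[1,50,99],axis=0).round(4).tolist())
        xy=q[:,:2];d=np.linalg.svd(xy-xy.mean(0),full_matrices=False);print(" mean",xy.mean(0),"dir",d[2][0],d[1]/len(q)**.5)
        tp=q[q[:,2]>.13]; print(" top",len(tp),np.percentile(tp,[2,50,98],axis=0).round(4).tolist() if len(tp) else 0)
    print(" table",np.nanmedian(w[300:320,150:170],axis=(0,1)))
a=s["pixels"][150:260,180:450,::-1];b=t["pixels"][160:300,110:480,::-1]
cv2.imwrite("pics/cs.png",cv2.resize(a,None,fx=2.9,fy=2.9,interpolation=2));cv2.imwrite("pics/ct.png",cv2.resize(b,None,fx=2.1,fy=2.1,interpolation=2))
w=cloud(t)
for u in(295,330):
  for v in range(200,258,4):print(u,v,w[v,u].round(4))
E
```

```text
scene blue 1000
 range [[0.4663, -1.0265, 0.051], [0.4771, 0.2027, 0.1185], [0.5328, 0.2476, 0.1391]]
 mean [0.4788193  0.10397736] dir [-0.02502934  0.99968672] [0.33964322 0.0072783 ]
 top 292 [[0.4656, 0.1559, 0.1304], [0.4753, 0.203, 0.1361], [0.4797, 0.2463, 0.1392]]
 table [ 8.47162242e-01 -1.55664936e-01  1.05469518e-04]
top blue 226
 range [[0.4645, 0.1547, 0.132], [0.4691, 0.1988, 0.1378], [0.4738, 0.2467, 0.1425]]
 mean [0.46911891 0.19958714] dir [-0.01801217 -0.99983777] [0.02722588 0.00291525]
 top 226 [[0.4645, 0.1551, 0.1328], [0.4691, 0.1988, 0.1378], [0.4737, 0.245, 0.1418]]
 table [ 3.24054459e-01  2.07326864e-01 -9.77053950e-05]
295 200 [ 0.5779 -0.1142 -0.0056]
295 204 [ 0.5653 -0.1135  0.0211]
295 208 [ 0.5568 -0.1135  0.0126]
295 212 [ 0.5475 -0.1134  0.0118]
295 216 [ 0.538  -0.1133  0.0118]
295 220 [ 0.5275 -0.1129  0.0261]
295 224 [ 0.5161 -0.1122  0.0571]
295 228 [ 0.5054 -0.1116  0.087 ]
295 232 [ 0.4969 -0.1115  0.0835]
295 236 [ 0.4911 -0.1126  0.0106]
295 240 [ 0.4818 -0.1124  0.0115]
295 244 [ 0.4724 -0.1122  0.0143]
295 248 [ 0.4631 -0.1121  0.0117]
295 252 [ 0.4539 -0.1122 -0.0013]
295 256 [ 0.4445 -0.112  -0.0019]
330 200 [ 0.5763 -0.1974 -0.0023]
330 204 [ 5.665e-01 -1.970e-01 -1.000e-04]
330 208 [ 0.5548 -0.1947  0.0215]
330 212 [ 0.5462 -0.1954  0.0128]
330 216 [ 0.5373 -0.1957  0.0065]
330 220 [ 0.5277 -0.1953  0.0091]
330 224 [ 0.5171 -0.1934  0.0266]
330 228 [ 0.5059 -0.1901  0.0603]
330 232 [ 0.4956 -0.1872  0.0893]
330 236 [ 0.4872 -0.1877  0.0818]
330 240 [ 0.4807 -0.1939  0.0122]
330 244 [ 0.4713 -0.1935  0.0147]
330 248 [ 0.4621 -0.1933  0.0143]
330 252 [ 0.4528 -0.1932  0.0133]
330 256 [ 0.4435 -0.1938  0.0047]
```

View pics/cs.png

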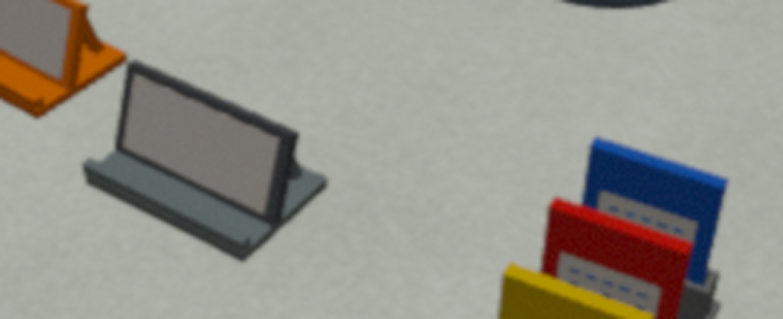

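View pics/ct.png

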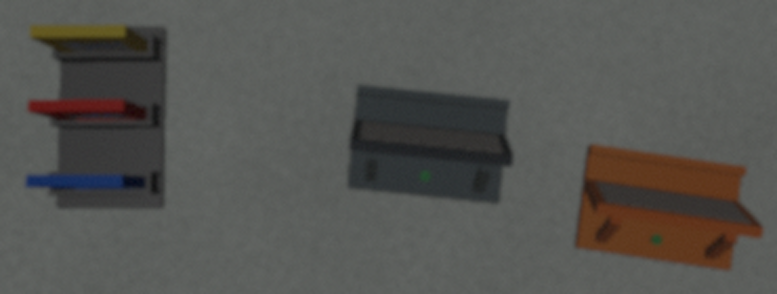

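```bash
python3 - <<'E'
import numpy as np,cv2
from h import *
for n in("top","scene"):
    c=dict(np.load(n+"0.npz"));w=cloud(c)
    R=(w[...,0]>.42)&(w[...,0]<.62)&(w[...,1]>-.27)&(w[...,1]<-.05)
    q=w[R&(w[...,2]>.03)&(w[...,2]<.08)]
    # face plane by RANSAC
    rng=np.random.default_rng(0);best=None
    for _ in range(800):
        a=q[rng.choice(len(q),3,False)];nn=np.cross(a[1]-a[0],a[2]-a[0]);L=np.linalg.norm(nn)
        if L<1e-7:continue
        nn/=L;i=abs((q-a[0])@nn)<.0025
        if best is None or i.sum()>best.sum():best=i
    f=q[best];m=f.mean(0);nn=np.linalg.svd(f-m)[2][2] if len(f)<3000 else 0
    nn*=np.sign(nn[0]);print(n,len(q),len(f),"normal",nn.round(4),"tilt",np.degrees(np.arcsin(nn[2])),"yaw",np.degrees(np.arctan2(nn[1],nn[0])),"y range",np.percentile(f[:,1],[0,1,99,100]))
    yaw=np.arctan2(nn[1],nn[0]);ex=np.array([np.cos(yaw),np.sin(yaw)]);ey=np.array([-ex[1],ex[0]])
    yl=f[:,:2]@ey;print("y local face",yl.min(),yl.max(), (yl.min()+yl.max())/2)
    al=w[R&(w[...,2]>.008)&(w[...,2]<.1)];ya=al[:,:2]@ey;xa=al[:,:2]@ex
    print("y local all",np.percentile(ya,[0,1,99,100]),"x local",np.percentile(xa,[0,1,99,100]))
    # line at z=.012
    k=(nn@m-nn[2]*.012)/np.hypot(nn[0],nn[1]);print("face-ledge line local x",k)
    tp=w[R&(w[...,2]>.083)];print("top edge x",np.percentile(tp[:,:2]@ex,[5,50,95])," y",(tp[:,:2]@ey).min(),(tp[:,:2]@ey).max(), tp[:,2].max())
    ym=(yl.min()+yl.max())/2;print("origin",(ex*k+ey*ym).round(4))
    le=w[R&(w[...,2]>.018)&(w[...,2]<.026)&(w[...,:2]@ex>k+.02)];print("lip x",np.percentile(le[:,:2]@ex,[0,50,100])-k)
E
```

```text
top 628 497 normal [ 0.9336 -0.1082  0.3415] tilt 19.966339429132915 yaw -6.610067562508756 y range [-0.23913895 -0.23812012 -0.07201617 -0.07000513]
y local face -0.18002525402926048 -0.010312731276431036 -0.09516899265284576
y local all [-0.18027256 -0.17830526 -0.01196705 -0.01025353] x local [0.464545   0.46583133 0.57847267 0.57981014]
face-ledge line local x 0.5420513072749426
top edge x [0.50415425 0.51045313 0.51516227]  y -0.1802725596209827 -0.010967274602875512 0.0908780416828987
origin [ 0.5275 -0.1569]
lip x [0.02713172 0.03232203 0.03775883]
scene 1311 1071 normal [ 0.9314 -0.1113  0.3466] tilt 20.28223862124075 yaw -6.816291317738801 y range [-0.2440586  -0.24156484 -0.07460639 -0.07190664]
y local face -0.18254449121887448 -0.008900450818175656 -0.09572247101852507
y local all [-0.18287571 -0.17957459 -0.0106098  -0.00890045] x local [0.46830375 0.4789277  0.58468015 0.58770099]
face-ledge line local x 0.5457482916757282
top edge x [0.50910161 0.51666985 0.52107534]  y -0.179568688753824 -0.009828415008959375 0.08849314176106193
origin [ 0.5305 -0.1598]
lip x [0.02542162 0.0339555  0.0419527 ]
```

Measurements, checked against the known sizes:
- **Blue cassette:** centre at about (0.470, 0.200), top at 0.138 m, yaw about -0.5°.
- **Panel:** origin at about (0.529, -0.158), yaw -6.7°. The face tilt came out at 20°, the width at 170 mm and the lip at 28 mm, all as described.

In the crops, blue at (655,205) in cs.png stands in the slot nearest the robot. The grey panel with the white face at (200,140) is the view_panel; the orange one isn't. I'll turn the tool first, then travel.

```bash
cat >> h.py <<'E'
from scipy.spatial.transform import Rotation as Ro
def rel(pos,R):
    "remaining turn and shift in current tool axes to target"
    from bench import telemetry
    s=telemetry.state();C=Ro.from_rotvec(s["tool_rot"])
    d=C.inv().apply(np.array(pos)-s["position"]);t=(C.inv()*R).as_rotvec()
    print("t",round(s["time_s"],2),"pos",np.round(s["position"],4),"F",np.round(s["wrist_force"],1),"w",round(s["grip_width"],4))
    print("turn",t.round(4),"shift",d.round(4),"shift in target axes",R.inv().apply(np.array(pos)-s["position"]).round(4))
def Rtool(yaw,tilt=0):
    # slab frame: z up, rotated yaw; tilt deg back to -x ; tool x=+y_s, y=+x_s, z=-z_s
    S=Ro.from_euler('z',yaw,degrees=True)*Ro.from_euler('y',-tilt,degrees=True)
    return S*Ro.from_matrix(np.array([[0,1,0],[1,0,0],[0,0,-1.]]))
E
python3 -c "
from h import *
rel([.47,.2,.25],Rtool(-.5))"
python3 -m pendant '[[0,0,-0.14,0,0,0,0.4],[0,0,-0.14,0,0,0,0.4],[0,0,-0.14,0,0,0,0.4],[0,0,-0.14,0,0,0,0.4],[0,0,-0.14,0,0,0,0.4],[0,0,-0.14,0,0,0,0.4],[0,0,-0.14,0,0,0,0.4],[0,0,-0.14,0,0,0,0.4],[0,0,-0.14,0,0,0,0.4]]' 50
python3 -c "
from h import *
rel([.47,.2,.25],Rtool(-.5))"
```

```text
t 0.15 pos [ 0.1851 -0.5964  0.2495] F [ 0.5  0.8 -0. ] w 0.0852
turn [-0.0013 -0.0013 -1.2613] shift [ 0.508  -0.6763  0.0008] shift in target axes [ 7.989e-01  2.779e-01 -5.000e-04]
time_s: 1.05
position: [0.1848, -0.5937, 0.2455]
tool_rot: [-2.169, -2.261, -0.011]
wrist_force: [-0.5, 0.0, 0.7]
grip_width: 0.0515
t 1.05 pos [ 0.1848 -0.5937  0.2455] F [-0.5  0.   0.7] w 0.0515
turn [-0.0012 -0.0107  0.0501] shift [0.7812 0.3177 0.0035] shift in target axes [ 0.7961  0.2783 -0.0045]
```

```bash
python3 -m pendant '[[0,0,0.02,0.02,0.045,0,0.4],[0,0,0.02,0.02,0.045,0,0.4],[0,0,0.01,0.02,0.045,0,0.4],[0,0,0,0.02,0.045,0,0.4],[0,0,0,0.025,0.04,0,0.4],[0,0,0,0.04,0.02,0,0.4],[0,0,0,0.045,0.01,0,0.4],[0,0,0,0.045,0,0,0.4],[0,0,0,0.045,0,0,0.4],[0,0,0,0.045,0,0,0.4],[0,0,0,0.045,0,0,0.4],[0,0,0,0.045,0,0,0.4],[0,0,0,0.045,0,0,0.4],[0,0,0,0.045,0,0,0.4],[0,0,0,0.045,0,0,0.4],[0,0,0,0.045,0,0,0.4]]'
python3 -c "
from h import *
rel([.47,.2,.25],Rtool(-.5))"
```

```text
time_s: 2.65
position: [0.4486, 0.0177, 0.2452]
tool_rot: [-2.24, -2.194, -0.01]
wrist_force: [0.9, 0.0, -0.3]
grip_width: 0.0514
t 2.65 pos [0.4486 0.0177 0.2452] F [ 0.9  0.  -0.3] w 0.0514
turn [ 0.     -0.0087 -0.0124] shift [ 0.1827  0.0176 -0.0032] shift in target axes [ 0.1824  0.0198 -0.0048]
```

```bash
python3 -m pendant '[[0,-0.008,-0.01,0.04,0.005,-0.004,0.4],[0,0,0,0.04,0.005,0,0.4],[0,0,0,0.04,0.004,0,0.4],[0,0,0,0.03,0.003,0,0.4],[0,0,0,0.02,0.002,0,0.4],[0,0,0,0.005,0,0,0.4],[0,0,0,0,0,0,0.4]]'
python3 - <<'E'
from h import *
import cv2
from bench import capture
rel([.47,.2,.25],Rtool(-.5))
c=capture("wrist");cv2.imwrite("pics/w1.png",c["pixels"][:,:,::-1]);w=cloud(c)
px=c["pixels"].astype(int);r,g,b=px[...,0],px[...,1],px[...,2]
q=w[(b>r+40)&(b>g+30)&(w[...,2]>.12)&(w[...,2]<.16)]
print(len(q),np.percentile(q,[1,50,99],axis=0).round(4).tolist())
xy=q[:,:2];d=np.linalg.svd(xy-xy.mean(0),full_matrices=False)[2][0];print(xy.mean(0),d,np.degrees(np.arctan2(-d[0]*np.sign(d[1]),abs(d[1]))))
import cv2
print(cv2.minAreaRect((q[:,:2]*1000).astype(np.float32)))
E
```

```text
time_s: 3.35
position: [0.4672, 0.2054, 0.2493]
tool_rot: [-2.222, -2.219, -0.0]
wrist_force: [-0.8, -0.9, -0.2]
grip_width: 0.051
t 3.35 pos [0.4672 0.2054 0.2493] F [-0.8 -0.9 -0.2] w 0.051
turn [-0.0011 -0.0011  0.0074] shift [-0.0054  0.0028 -0.0008] shift in target axes [-0.0054  0.0029 -0.0007]
2070 [[0.4646, 0.1525, 0.1357], [0.4705, 0.2048, 0.1386], [0.4761, 0.2469, 0.14]]
[0.47028745 0.20300415] [-0.0087702  -0.99996154] -0.5025016206715129
((470.5142822265625, 199.09197998046875), (95.97147369384766, 11.627636909484863), 89.65595245361328)
```

View pics/w1.png

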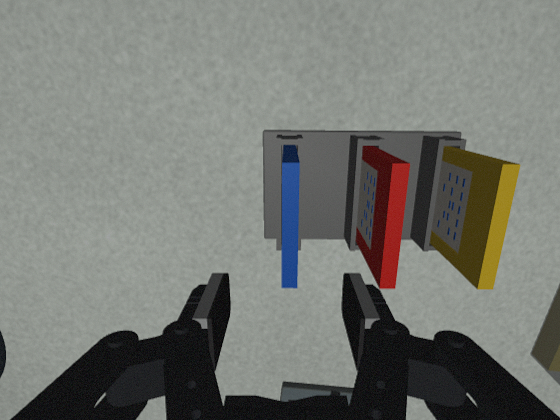

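The wrist view shows the blue top edge at (290,220) as a 96 × 11.6 mm rectangle centred at (0.4705, 0.199), yaw -0.4°. It lies between the open fingers at (215,310) and (355,310), and red is clear at (390,220). I'll descend to 17 mm below the top edge and close.

```bash
python3 -m pendant '[[0,0,0.006,-0.005,0.0035,0.02,0.4],[0,0,0,0,0,0.03,0.4],[0,0,0,0,0,0.03,0.4],[0,0,0,0,0,0.02,0.4],[0,0,0,0,0,0,0.4],[0,0,0,0,0,0,0.4]]'
python3 -c "
from h import *
rel([.4705,.1995,.121],Rtool(-.4))"
```

```text
time_s: 4.0
position: [0.4727, 0.1921, 0.1481]
tool_rot: [2.24, 2.2, 0.002]
wrist_force: [-0.0, 0.1, 0.8]
grip_width: 0.0513
t 4.0 pos [0.4727 0.1921 0.1481] F [-0.   0.1  0.8] w 0.0513
turn [ 0.0021  0.0007 -0.0106] shift [ 0.0074 -0.0024  0.0271] shift in target axes [ 0.0074 -0.0023  0.0271]
```

```bash
python3 -m pendant '[[0,0,-0.01,0.006,-0.002,0.01,0.4],[0,0,0,0,0,0.012,0.4],[0,0,0,0,0,0.004,0.4],[0,0,0,0,0,0,0.4]]'
python3 -c "
from h import *
rel([.4705,.1995,.121],Rtool(-.4))"
```

```text
time_s: 4.4
position: [0.4729, 0.198, 0.123]
tool_rot: [2.227, 2.209, 0.009]
wrist_force: [0.1, 0.4, -0.1]
grip_width: 0.0512
t 4.4 pos [0.4729 0.198  0.123 ] F [ 0.1  0.4 -0.1] w 0.0512
turn [ 0.008  -0.0003 -0.0011] shift [ 0.0015 -0.0024  0.002 ] shift in target axes [ 0.0015 -0.0024  0.002 ]
```

```bash
python3 -m pendant '[[0.007,0,0,0.001,-0.0025,0.001,0.4],[0,0,0,0,0,0,0.4],[0,0,0,0,0,0,0.7],[0,0,0,0,0,0,1],[0,0,0,0,0,0,1],[0,0,0,0,0,0,1],[0,0,0,0,0,0,1]]' 50
python3 -c "
from h import *
rel([.4705,.1995,.121],Rtool(-.4))"
```

```text
time_s: 5.1
position: [0.4703, 0.1995, 0.1228]
tool_rot: [2.229, 2.213, 0.002]
wrist_force: [-0.3, -0.5, -0.4]
grip_width: 0.0113
t 5.1 pos [0.4703 0.1995 0.1228] F [-0.3 -0.5 -0.4] w 0.0113
turn [ 0.0016 -0.0005 -0.0003] shift [-0.      0.0002  0.0018] shift in target axes [-0.      0.0002  0.0018]
```

Gripped at 11.3 mm opening with a low side force. Pulling straight up.

```bash
python3 -m pendant '[[0,0,0,0,0,-0.01,1],[0,0,0,0,0,-0.015,1],[0,0,0,0,0,-0.02,1],[0,0,0,0,0,-0.02,1],[0,0,0,0,0,-0.02,1],[0,0,0,0,0,-0.02,1],[0,0,0,0,0,-0.02,1],[0,0,0,0,0,-0.02,1],[0,0,0,0,0,-0.015,1],[0,0,0,0,0,0,1]]'
python3 - <<'E'
from h import *
import cv2
from bench import capture
# TCP 17mm+ below top: slab centre 49 mm below TCP along tool z
yaw=-6.7;P=np.array([.529,-.158,0]);
rel([.47,.2,.30],Rtool(-.4))
rel([.529,-.158,.28],Rtool(yaw,20))
c=capture("scene");cv2.imwrite("pics/s2.png",c["pixels"][:,:,::-1])
E
```

```text
time_s: 6.1
position: [0.4687, 0.1989, 0.2926]
tool_rot: [2.229, 2.212, 0.002]
wrist_force: [0.4, 0.2, -2.1]
grip_width: 0.0109
t 6.1 pos [0.4687 0.1989 0.2926] F [ 0.4  0.2 -2.1] w 0.0109
turn [ 0.0015 -0.0003 -0.0007] shift [ 0.0011  0.0013 -0.0074] shift in target axes [ 0.0011  0.0013 -0.0074]
t 6.1 pos [0.4687 0.1989 0.2926] F [ 0.4  0.2 -2.1] w 0.0109
turn [-0.3472 -0.0194  0.108 ] shift [-0.3564  0.0631  0.0126] shift in target axes [-0.3474  0.0911  0.0466]
```

View pics/s2.png

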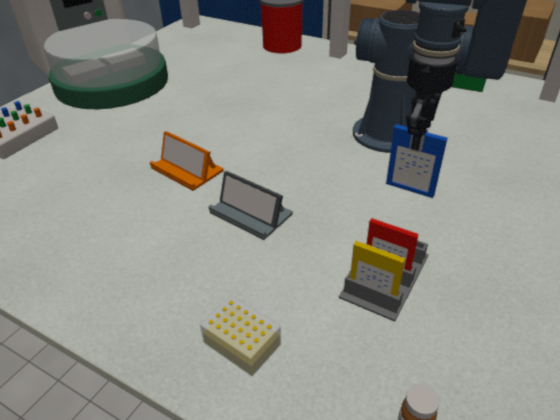

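Blue hangs free at (415,160). Red (391,247) and yellow (376,272) are still standing in the rack. The 2.1 N load is a plausible cassette weight. Carrying it over to the panel.

```bash
python3 -m pendant '[[0,0,0,-0.02,0.004,0,1],[0,0,0,-0.03,0.005,0,1],[0,0,0,-0.04,0.007,0,1],[0,0,0,-0.04,0.007,0,1],[0,0,0,-0.04,0.007,0,1],[0,0,0,-0.04,0.007,0,1],[0,0,0,-0.04,0.007,0,1],[0,0,0,-0.04,0.007,0,1],[0,0,0,-0.03,0.005,0,1],[0,0,0,-0.02,0.004,0,1],[0,0,0.05,0,0,0,1],[0,0,0.05,0,0,0,1],[0,0,0,0,0,0,1]]'
python3 -c "
from h import *
rel([.529,-.158,.28],Rtool(-6.7,0))
rel([.529,-.158,.28],Rtool(-6.7,20))"
```

```text
time_s: 7.45
position: [0.5181, -0.1541, 0.2746]
tool_rot: [-2.322, -2.078, 0.023]
wrist_force: [-0.6, 0.4, -2.4]
grip_width: 0.0118
t 7.45 pos [ 0.5181 -0.1541  0.2746] F [-0.6  0.4 -2.4] w 0.0118
turn [-0.029  -0.0059  0.0062] shift [-0.0026  0.0111 -0.0058] shift in target axes [-0.0026  0.0113 -0.0054]
t 7.45 pos [ 0.5181 -0.1541  0.2746] F [-0.6  0.4 -2.4] w 0.0118
turn [-0.3781 -0.0069  0.0052] shift [-0.0026  0.0111 -0.0058] shift in target axes [-0.0026  0.0124 -0.0012]
```

```bash
python3 -m pendant '[[-0.08,0,0,0,0,-0.003,1],[-0.1,0,0,0,0,0,1],[-0.1,0,0,0,0,0,1],[-0.09,0,0,0,0,0,1],[0,0,0,0,0,0,1],[0,0,0,0,0,0,1]]'
python3 - <<'E'
from h import *
import cv2
from bench import capture,telemetry
rel([.529,-.158,.28],Rtool(-6.7,20))
s=telemetry.state();C=Ro.from_rotvec(s["tool_rot"])
for n in("scene","top"):
    c=capture(n);cv2.imwrite(f"pics/{n}3.png",c["pixels"][:,:,::-1]);w=cloud(c);np.savez(n+"3.npz",**c)
    px=c["pixels"].astype(int);r,g,b=px[...,0],px[...,1],px[...,2]
    R=(w[...,2]>.1)&(w[...,2]<.33)&(abs(w[...,0]-.55)<.12)&(abs(w[...,1]+.16)<.1)&(r+g+b>150)&((b>r+25)|(r>100))
    q=w[R];
    if len(q)<50:print(n,len(q));continue
    l=C.inv().apply(q-s["position"]);print(n,len(q),"tool-frame pct",np.percentile(l,[1,50,99],axis=0).round(4).tolist())
    k=abs(l[:,1]-np.median(l[:,1]))<.006;k&=l[:,2]>.025
    f=q[k];m=f.mean(0);nn=np.linalg.svd(f-m,full_matrices=False)[2][2];nn*=np.sign(nn[0]);print(len(f),"n",nn.round(4),"tilt",np.degrees(np.arcsin(nn[2])),"yaw",np.degrees(np.arctan2(nn[1],nn[0])), "in tool",C.inv().apply(nn).round(4),"med off",np.median(l[k],axis=0))
E
```

```text
time_s: 8.05
position: [0.5147, -0.1509, 0.272]
tool_rot: [2.137, 1.924, 0.341]
wrist_force: [1.5, -0.0, -1.9]
grip_width: 0.0116
t 8.05 pos [ 0.5147 -0.1509  0.272 ] F [ 1.5 -0.  -1.9] w 0.0116
turn [-0.0089 -0.0133  0.0096] shift [-0.0055  0.0168 -0.0026] shift in target axes [-0.0054  0.0169 -0.0024]
scene 2141 tool-frame pct [[-0.0471, -0.0049, -0.0148], [0.0058, 0.0053, 0.0525], [0.0491, 0.0104, 0.1142]]
1496 n [ 0.9338 -0.102   0.343 ] tilt 20.060076174365737 yaw -6.232682468010456 in tool [-0.0018  0.9999 -0.0099] med off [0.00050907 0.00488476 0.07023532]
top 129 tool-frame pct [[-0.045, -0.0065, -0.0183], [0.0332, 0.0016, -0.0144], [0.0495, 0.0047, 0.1137]]
28 n [ 0.9342 -0.1068  0.3404] tilt 19.89823788639776 yaw -6.524247906078594 in tool [-0.0067  1.     -0.0072] med off [0.01815423 0.00356803 0.10712792]
```

View pics/scene3.png

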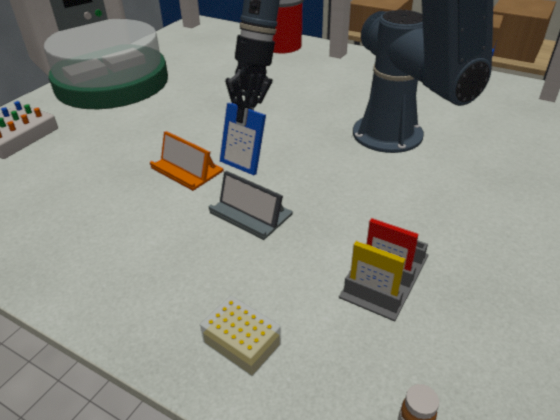

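The cassette hangs at (243,140) above the panel at (250,203). It is straight in the grip: tilt 20.0°, yaw about -6.3°, spanning tool z from -15 to +114 mm. I'll line up 6 mm off the face and come down parallel to it.

```bash
cat >> h.py <<'E'
def tgt(up,off,P=(.529,-.158),yaw=-6.7,gz=.0495,gx=.001):
    S=Ro.from_euler('z',yaw,degrees=True)*Ro.from_euler('y',-20,degrees=True)
    corner=np.array([P[0],P[1],.012])
    return corner+S.apply([.006+off,-gx,.065+gz+up])
E
python3 -c "
from h import *
print(tgt(0,0))
rel(tgt(.1,.006),Rtool(-6.7,20))"
```

```text
[ 0.49558912 -0.155082    0.12164693]
t 8.15 pos [ 0.5153 -0.151   0.2721] F [ 0.4  0.  -0.7] w 0.0113
turn [-0.0083 -0.0134  0.0101] shift [-0.0062 -0.0632  0.0353] shift in target axes [-0.0064 -0.0634  0.0349]
```

```bash
python3 -m pendant '[[-0.008,-0.013,0.01,-0.002,-0.015,0,1],[0,0,0,-0.002,-0.02,0,1],[0,0,0,-0.002,-0.02,0.01,1],[0,0,0,0,-0.008,0.01,1],[0,0,0,0,0,0.01,1],[0,0,0,0,0,0,1],[0,0,0,0,0,0,1]]'
python3 -c "
from h import *
rel(tgt(.1,.006),Rtool(-6.7,20))"
```

```text
time_s: 8.85
position: [0.4733, -0.1548, 0.2232]
tool_rot: [2.127, 1.906, 0.336]
wrist_force: [-0.3, -0.4, -1.9]
grip_width: 0.0116
t 8.85 pos [ 0.4733 -0.1548  0.2232] F [-0.3 -0.4 -1.9] w 0.0116
turn [0.0051 0.0024 0.0079] shift [ 0.0024 -0.0079  0.003 ] shift in target axes [ 0.0023 -0.0079  0.003 ]
```

```bash
python3 -m pendant '[[0.005,0.002,0.008,0.002,-0.008,0.003,1],[0,0,0,0,0,0.015,1],[0,0,0,0,0,0.015,1],[0,0,0,0,0,0.01,1],[0,0,0,0,0,0,1]]'
python3 - <<'E'
from h import *
import cv2
from bench import capture,telemetry
rel(tgt(.05,.006),Rtool(-6.7,20))
for n in("scene","top"):
    c=capture(n);np.savez(n+"4.npz",**c)
    y0,y1,x0,x1=(80,260,170,330) if n=="scene" else (170,280,240,400)
    cv2.imwrite(f"pics/{n}4.png",cv2.resize(c["pixels"][y0:y1,x0:x1,::-1],None,fx=3.2,fy=3.2,interpolation=2))
E
```

```text
time_s: 9.35
position: [0.4835, -0.1545, 0.1805]
tool_rot: [2.133, 1.899, 0.337]
wrist_force: [0.2, 0.2, -2.5]
grip_width: 0.0113
t 9.35 pos [ 0.4835 -0.1545  0.1805] F [ 0.2  0.2 -2.5] w 0.0113
turn [0.005  0.0024 0.0017] shift [ 0.0008 -0.0028  0.0095] shift in target axes [ 0.0008 -0.0027  0.0095]
```

View pics/scene4.png

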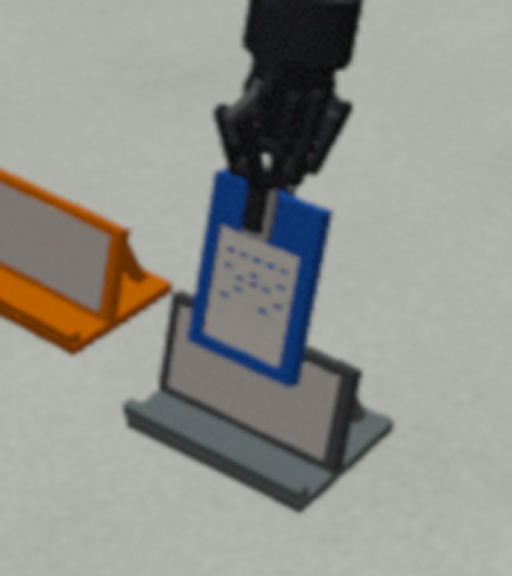

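In the crop the slab's bottom edge at (245,360) is in front of the white face, roughly centred and square. I'll measure the gap in the same depth image so the calibration offset cancels.

```bash
cat > gap.py <<'E'
from h import *
import sys,cv2
def run(c,c0):
    w=cloud(c);w0=cloud(c0)
    yaw=np.radians(-6.7);S=Ro.from_euler('z',-6.7,degrees=True)*Ro.from_euler('y',-20,degrees=True)
    R=(w0[...,2]>.03)&(w0[...,2]<.08)&(abs(w0[...,0]-.52)<.07)&(abs(w0[...,1]+.158)<.09)
    n=S.apply([1,0,0]);d0=w0@n;f=np.median(d0[R]);print("face d",f)
    l=S.inv().apply((w-np.array([.529,-.158,.012])).reshape(-1,3)).reshape(w.shape)
    ff=np.median(S.inv().apply(w0[R]-np.array([.529,-.158,.012]))[:,0])
    px=c["pixels"].astype(int);r,g,b=px[...,0],px[...,1],px[...,2]
    m=(b>r+30)&(b>g+20)&(abs(l[...,0]-.015)<.03)&(abs(l[...,1])<.1)&(l[...,2]<.25)&(l[...,2]>-.01)
    q=l[m];print(len(q),"blue panel-axes pct",np.percentile(q,[1,50,99],axis=0).round(4).tolist(),"face x",ff.round(4))
    fr=q[q[:,0]>np.median(q[:,0])-.004]
    lo=fr[fr[:,2]<np.percentile(fr[:,2],15)];hi=fr[fr[:,2]>np.percentile(fr[:,2],85)]
    le=fr[fr[:,1]<-.036];ri=fr[fr[:,1]>.036]
    print("back gap low/high/-y/+y",[round(float(np.median(a[:,0])-ff-.012),4) for a in(lo,hi,le,ri)])
    A=np.c_[fr[:,1:],np.ones(len(fr))];s=np.linalg.lstsq(A,fr[:,0],rcond=None)[0];print("slopes y,z deg",np.degrees(s[:2]))
    c_=np.r_[[0]];rect=cv2.minAreaRect((fr[:,1:]*1000).astype(np.float32));print("rect yz",rect)
if __name__=="__main__":
    run(dict(np.load(sys.argv[1])),dict(np.load("scene0.npz")))
E
python3 gap.py scene4.npz
```

```text
face d 0.5165682045731866
1030 blue panel-axes pct [[0.0102, -0.0473, 0.0585], [0.0213, 0.0199, 0.1455], [0.0335, 0.0478, 0.189]] face x 0.0014
back gap low/high/-y/+y [0.0084, 0.008, 0.0084, 0.0081]
slopes y,z deg [-0.44231816  0.2396258 ]
rect yz ((-0.067352294921875, 126.05278778076172), (137.555908203125, 98.25889587402344), 89.84432220458984)
```

```bash
python3 -m pendant '[[0.003,0.002,0.002,0.001,-0.003,0.01,1],[0,0,0,0,0,0.012,1],[0,0,0,0,0,0.012,1],[0,0,0,0,0,0.006,1],[0,0,0,0,0,0,1]]'
python3 - <<'E'
from h import *
from bench import capture
import gap
rel(tgt(0,.006),Rtool(-6.7,20))
c=capture("scene");gap.run(c,dict(np.load("scene0.npz")))
E
```

```text
time_s: 9.95
position: [0.496, -0.1557, 0.1414]
tool_rot: [2.134, 1.897, 0.337]
wrist_force: [-0.8, 0.1, -1.4]
grip_width: 0.0113
t 9.95 pos [ 0.496  -0.1557  0.1414] F [-0.8  0.1 -1.4] w 0.0113
turn [ 0.006   0.003  -0.0001] shift [ 0.0006 -0.0013  0.0183] shift in target axes [ 0.0006 -0.0012  0.0184]
face d 0.5165682045731866
1005 blue panel-axes pct [[0.0022, -0.0478, 0.0076], [0.0198, 0.0201, 0.1009], [0.0328, 0.0479, 0.1477]] face x 0.0014
back gap low/high/-y/+y [0.007, 0.0064, 0.0068, 0.0064]
slopes y,z deg [-0.31637114  0.18582864]
rect yz ((-0.02214813232421875, 85.12794494628906), (138.12599182128906, 97.97638702392578), 89.23226928710938)
```

```bash
python3 -m pendant '[[0.005,0.002,0,0.0005,-0.003,0.006,1],[0,0,0,0,0,0.006,1],[0,0,0,0,0,0.002,1],[0,0,0,0,0,0,1]]'
python3 -c "
from h import *
rel(tgt(0,.003),Rtool(-6.7,20))"
python3 -m pendant '[[0,0,0,0,0,0.002,1],[0,0,0,0,0,0,1]]'
python3 -c "
from h import *
rel(tgt(0,.003),Rtool(-6.7,20))"
```

```text
time_s: 10.4
position: [0.4984, -0.1557, 0.1269]
tool_rot: [2.137, 1.9, 0.335]
wrist_force: [-0.2, -0.4, -1.7]
grip_width: 0.0112
t 10.4 pos [ 0.4984 -0.1557  0.1269] F [-0.2 -0.4 -1.7] w 0.0112
turn [0.002  0.0016 0.0002] shift [ 0.0003 -0.0015  0.004 ] shift in target axes [ 0.0003 -0.0014  0.004 ]
time_s: 10.6
position: [0.4992, -0.1559, 0.1251]
tool_rot: [2.136, 1.9, 0.335]
wrist_force: [-0.2, -0.3, -2.8]
grip_width: 0.0117
t 10.6 pos [ 0.4992 -0.1559  0.1251] F [-0.2 -0.3 -2.8] w 0.0117
turn [0.0025 0.002  0.0002] shift [ 0.0004 -0.0017  0.002 ] shift in target axes [ 0.0004 -0.0017  0.002 ]
```

```bash
python3 -m pendant '[[0,0,0,0,-0.002,0,1],[0,0,0,0,0,0,1]]'
python3 -m pendant '[[0,0,0,0,-0.0015,0,1],[0,0,0,0,0,0,1]]'
python3 -m pendant '[[0,0,0,0,0,0.002,1],[0,0,0,0,0,0,1]]'
python3 - <<'E'
from h import *
from bench import capture
import gap
rel(tgt(0,0),Rtool(-6.7,20))
c=capture("scene");gap.run(c,dict(np.load("scene0.npz")))
E
```

```text
time_s: 10.8
position: [0.4973, -0.1556, 0.1245]
tool_rot: [2.136, 1.9, 0.335]
wrist_force: [0.0, 0.4, -1.5]
grip_width: 0.0112
time_s: 11.0
position: [0.4957, -0.1555, 0.1242]
tool_rot: [2.135, 1.899, 0.335]
wrist_force: [-0.3, -0.2, -2.0]
grip_width: 0.0114
time_s: 11.2
position: [0.4965, -0.1557, 0.1223]
tool_rot: [2.135, 1.899, 0.335]
wrist_force: [-0.6, -0.8, -1.8]
grip_width: 0.0113
t 11.2 pos [ 0.4965 -0.1557  0.1223] F [-0.6 -0.8 -1.8] w 0.0113
turn [0.0035 0.0026 0.0003] shift [ 0.0005 -0.0011  0.0003] shift in target axes [ 0.0005 -0.0011  0.0003]
face d 0.5165682045731866
979 blue panel-axes pct [[0.0019, -0.0478, -0.0027], [0.0136, 0.0195, 0.0831], [0.0279, 0.048, 0.13]] face x 0.0014
back gap low/high/-y/+y [0.0007, 0.0008, 0.0003, 0.0005]
slopes y,z deg [-0.21489035  0.65341614]
rect yz ((0.7772979736328125, 71.23007202148438), (149.27682495117188, 98.97203826904297), 89.8759536743164)
```

No contact force yet, and a gap of about 0.5 mm. Creeping down.

```bash
python3 -m pendant '[[0,0,0,0,0,0.0015,1],[0,0,0,0,0,0,1]]'
python3 -m pendant '[[0,0,0,0,0,0.0015,1],[0,0,0,0,0,0,1]]'
python3 -c "
from h import *
rel(tgt(0,0),Rtool(-6.7,20))"
```

```text
time_s: 11.45
position: [0.4968, -0.1558, 0.1219]
tool_rot: [2.134, 1.898, 0.336]
wrist_force: [0.8, -0.2, -1.6]
grip_width: 0.0115
time_s: 11.65
position: [0.4971, -0.156, 0.122]
tool_rot: [2.132, 1.896, 0.336]
wrist_force: [-0.4, -0.2, -1.2]
grip_width: 0.0115
t 11.65 pos [ 0.4971 -0.156   0.122 ] F [-0.4 -0.2 -1.2] w 0.0115
turn [0.0069 0.0044 0.0007] shift [ 0.0008 -0.0016 -0.0002] shift in target axes [ 0.0008 -0.0016 -0.0002]
```

```bash
python3 -m pendant '[[0,0,0,0,-0.001,0.002,1],[0,0,0,0,0,0,1]]'
python3 -m pendant '[[0.003,0.002,0,0,-0.001,0.003,1],[0,0,0,0,0,0,1]]'
python3 - <<'E'
from h import *
from bench import capture
import gap,cv2
rel(tgt(0,0),Rtool(-6.7,20))
c=capture("scene");gap.run(c,dict(np.load("scene0.npz")))
cv2.imwrite("pics/s5.png",cv2.resize(c["pixels"][100:260,170:330,::-1],None,fx=3.6,fy=3.6,interpolation=2))
E
```

```text
time_s: 11.85
position: [0.497, -0.1561, 0.1218]
tool_rot: [2.13, 1.894, 0.338]
wrist_force: [-0.3, 0.3, -1.7]
grip_width: 0.0112
time_s: 12.05
position: [0.4974, -0.1568, 0.122]
tool_rot: [2.128, 1.892, 0.339]
wrist_force: [0.1, 0.3, -2.2]
grip_width: 0.0113
t 12.05 pos [ 0.4974 -0.1568  0.122 ] F [ 0.1  0.3 -2.2] w 0.0113
turn [0.0131 0.0066 0.0008] shift [ 0.0015 -0.002  -0.0003] shift in target axes [ 0.0015 -0.002  -0.0003]
face d 0.5165682045731866
996 blue panel-axes pct [[0.0029, -0.0501, -0.003], [0.015, 0.0192, 0.0815], [0.0274, 0.047, 0.129]] face x 0.0014
back gap low/high/-y/+y [0.0029, 0.0012, 0.0019, 0.0016]
slopes y,z deg [-0.40011094 -0.24868411]
rect yz ((-1.577301025390625, 63.84108352661133), (137.3829803466797, 99.337158203125), 89.23797607421875)
```

View pics/s5.png

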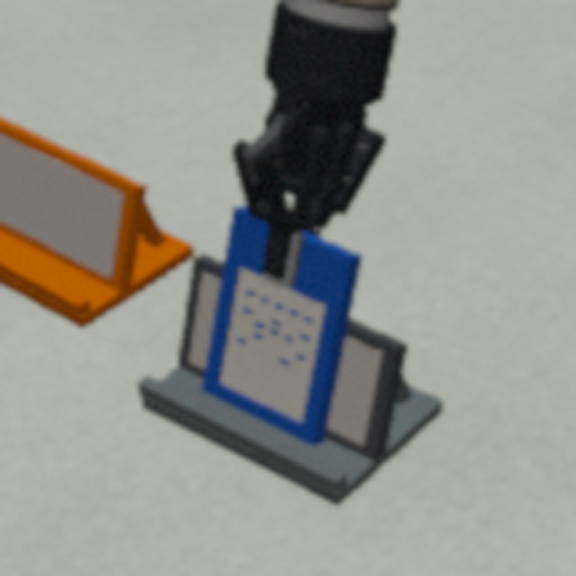

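The slab stands on the ledge: TCP z is 0.122, the flush value, and stays there. The bottom edge has crept about 2 mm off the face. I'll raise it slightly, square it, press it to the face and set it down again.

```bash
python3 -m pendant '[[0.013,0.0066,0,0.0015,0,-0.0025,1],[0,0,0,0,0,0,1],[0,0,0,0,-0.003,0,1],[0,0,0,0,0,0,1]]'
python3 -c "
from h import *
rel(tgt(0,0),Rtool(-6.7,20))"
```

```text
time_s: 12.5
position: [0.4953, -0.1556, 0.1219]
tool_rot: [2.137, 1.903, 0.335]
wrist_force: [0.5, -0.5, -0.5]
grip_width: 0.0114
t 12.5 pos [ 0.4953 -0.1556  0.1219] F [ 0.5 -0.5 -0.5] w 0.0114
turn [0.0005 0.0005 0.0012] shift [0.0005 0.0001 0.0003] shift in target axes [0.0005 0.0001 0.0003]
```

```bash
python3 -m pendant '[[0,0,0,0,-0.001,0.0005,1],[0,0,0,0,0,0,1]]'
python3 - <<'E'
from h import *
from bench import capture
import gap
rel(tgt(0,0),Rtool(-6.7,20))
c=capture("scene");gap.run(c,dict(np.load("scene0.npz")))
E
```

```text
time_s: 12.7
position: [0.4952, -0.1556, 0.1218]
tool_rot: [2.135, 1.901, 0.337]
wrist_force: [-1.6, 1.1, 1.1]
grip_width: 0.0111
t 12.7 pos [ 0.4952 -0.1556  0.1218] F [-1.6  1.1  1.1] w 0.0111
turn [0.0027 0.0008 0.0013] shift [0.0006 0.0002 0.0003] shift in target axes [0.0006 0.0002 0.0003]
face d 0.5165682045731866
983 blue panel-axes pct [[0.0007, -0.0477, -0.0018], [0.0124, 0.0198, 0.0848], [0.0258, 0.0483, 0.1299]] face x 0.0014
back gap low/high/-y/+y [-0.0009, -0.0007, -0.0007, -0.001]
slopes y,z deg [-0.6415077   0.64710974]
rect yz ((0.508758544921875, 69.542236328125), (146.76205444335938, 99.6043701171875), 88.84396362304688)
```

Flush on the face: gap about 0, slopes under 1°, centred within 1 mm. The upward force shows the ledge is carrying the weight. Opening gradually.

```bash
python3 -m pendant '[[0,0,0,0,0,0,0.8],[0,0,0,0,0,0,0.75],[0,0,0,0,0,0,0.7],[0,0,0,0,0,0,0.65],[0,0,0,0,0,0,0.6],[0,0,0,0,0,0,0.6],[0,0,0,0,0,0,0.6]]' 20
python3 - <<'E'
from h import *
from bench import capture
import gap,cv2
rel(tgt(0,0),Rtool(-6.7,20))
c=capture("scene");gap.run(c,dict(np.load("scene0.npz")))
cv2.imwrite("pics/s6.png",cv2.resize(c["pixels"][100:260,170:330,::-1],None,fx=3.6,fy=3.6,interpolation=2))
E
```

```text
time_s: 13.45
position: [0.4944, -0.1556, 0.1207]
tool_rot: [2.137, 1.902, 0.335]
wrist_force: [-0.0, 0.5, -0.8]
grip_width: 0.0342
t 13.45 pos [ 0.4944 -0.1556  0.1207] F [-0.   0.5 -0.8] w 0.0342
turn [0.0005 0.0007 0.0007] shift [ 0.0007  0.0014 -0.0005] shift in target axes [ 0.0007  0.0014 -0.0005]
face d 0.5165682045731866
976 blue panel-axes pct [[0.0006, -0.0475, -0.0012], [0.0124, 0.02, 0.0827], [0.0355, 0.0481, 0.1296]] face x 0.0014
back gap low/high/-y/+y [-0.0009, -0.0005, -0.0006, -0.0007]
slopes y,z deg [-0.57916774  0.63477548]
rect yz ((-1.0723876953125, 65.29667663574219), (138.878662109375, 100.4814682006836), 89.40930938720703)
```

View pics/s6.png

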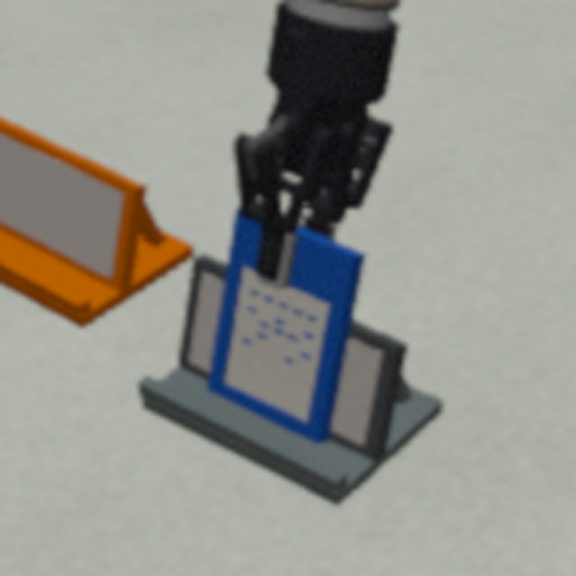

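The jaws are open to 34 mm, and the slab at (285,330) hasn't moved and leans on the face. Retracting along the fingers.

```bash
python3 -m pendant '[[0,0,0,0,0.001,-0.005,0.55],[0,0,0,0,0,-0.01,0.5],[0,0,0,0,0,-0.015,0.5],[0,0,0,0,0,-0.02,0.5],[0,0,0,0,0,-0.03,0.5],[0,0,0,0,0,-0.03,0.5],[0,0,0,0,0,-0.03,0.5],[0,0,0,0,0,0,0.5],[0,0,0,0,0,0,0.5],[0,0,0,0,0,0,0.5],[0,0,0,0,0,0,0.5],[0,0,0,0,0,0,0.5]]'
python3 - <<'E'
from h import *
from bench import capture
import gap,cv2
rel(tgt(0,0),Rtool(-6.7,20))
c=capture("scene");gap.run(c,dict(np.load("scene0.npz")))
cv2.imwrite("pics/s7.png",c["pixels"][:,:,::-1])
E
```

```text
time_s: 14.7
position: [0.4441, -0.1493, 0.2566]
tool_rot: [2.142, 1.903, 0.328]
wrist_force: [-0.2, 0.7, -1.3]
grip_width: 0.0426
t 14.7 pos [ 0.4441 -0.1493  0.2566] F [-0.2  0.7 -1.3] w 0.0426
turn [-0.0057  0.0019 -0.0008] shift [0.0006 0.0034 0.1445] shift in target axes [0.0003 0.0025 0.1445]
face d 0.5165682045731866
1148 blue panel-axes pct [[0.0003, -0.0477, -0.0013], [0.0123, 0.0093, 0.0956], [0.0162, 0.0478, 0.1297]] face x 0.0014
back gap low/high/-y/+y [-0.0008, -0.0011, -0.001, -0.001]
slopes y,z deg [-0.15324446 -0.07998882]
rect yz ((-0.9935073852539062, 63.55507278442383), (100.37734985351562, 135.26144409179688), 0.10943867266178131)
```

View pics/s7.png

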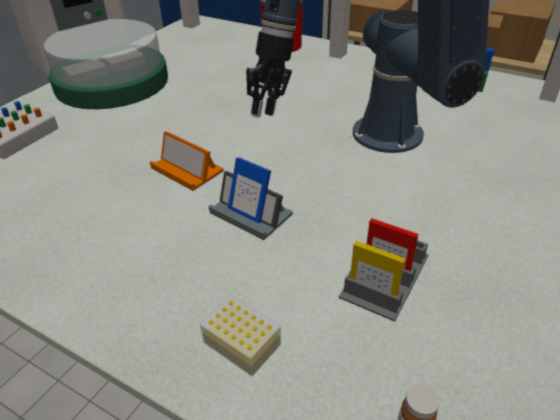

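The blue cassette leans on the panel at (250,190), flush, square and centred. The gripper is clear at (265,95), and red and yellow still stand in the rack. Handing in.

```bash
python3 -c "
from bench import ticket
print(ticket.hand_in())"
```

```text
the job is handed in; nothing more can be done
None
```

The blue cassette is out of the rack and leaning on its own against the white face of the grey view panel, same way up, with its bottom edge on the ledge. I handed the job in at about 14.8 s.

- **Final position:** the last depth check showed it flush with the face (gap about -1 mm, within calibration error). It was within 0.2° of square, within about 1 mm of centre, and had its bottom edge at ledge height.
- **Other items:** the red and yellow cassettes still stand in the rack, the orange look-alike was not touched, and the gripper is clear with its jaws open.
- **One correction:** while I was setting it down, the bottom edge crept about 2 mm off the face. I lifted it slightly, squared it, pressed it to the face and set it down again before letting go.
- **Disagreements:** the top and scene cameras differed by about 3 mm on where the panel is, so I worked from the gap measured in the scene camera alone. The wrist force gave no clear sign of touching the ledge, so I judged contact from the tool height and the images.

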